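Bead tidy-up: empty the counting machine and the counter into the spring-lid tin

ROBOT

A 6-joint arm with a two-finger parallel gripper is mounted at the origin on the work surface. World frame = base frame: x ahead of the robot, y to its left, z up, the work surface at z = 0. Lengths are in m, angles in rad, forces in N, time in s.
With the tool pointing down it reaches from about 0.375 to 0.925 m from the base axis. Payload 5.7 kg.
Tool frame: the origin (TCP) lies midway between the tips of the shut fingers; the grasp point (between the pads) lies 19 mm behind it; z points along the fingers, y is the line along which they close (so a half turn about z gives the same grasp; the last joint's range is limited). The gripper opens to 88 mm and grips with 3 to 60 N. Pads are 20 mm wide; open, the fingers measure 115 mm over their backs; the gripper's body (75 mm by 178 mm) begins 61 mm behind the grasp point.
Start: joints at [1.027, 0.359, 1.51, -0, 1.272, -0.115], TCP at [0.249, 0.546, 0.223] pointing down, gripper open.
Joint ranges: [-2.97, 2.97], [-1.01, 2.36], [0.21, 2.38], [-0.96, 4.11], [0.2, 2.71], [-2.98, 2.98]. Speed limits (rad/s): [2.39, 2.39, 3.14, 3.14, 3.14, 3.14].

INTERFACE

Orientations are given as a unit quaternion [x, y, z, w].
In Python, from bench import move_ptp, servo_line, goto_joints, move_gripper, sleep, inverse_kinematics, capture, PlanningError, close_job, spot_in, silhouettes, current_clock, current_joint_pos, current_qvel, current_joint_torque, current_position, current_orientation, current_force, current_torque, current_finger_gap, current_grip_force gives the robot as it stands. Calls block until the motion is done:
- move_ptp(position, orientation): joint-space move of the TCP to a pose.
- servo_line(position, orientation=None, rate=0.15, contact_N=None): straight line of the TCP; orientation=None keeps the orientation; rate is the mean speed in m/s. With contact_N (N) it stops when the force on the tool has changed by that much, and returns True; else False.
- goto_joints(angles): joint-space move.
- move_gripper(opening): finger opening in m; the grip force is fixed at half the most; returns when the fingers have stopped.
- sleep(seconds).
- inverse_kinematics(position, orientation): joint angles nearest the present ones, or None.
- capture(name): name is "scene" or "top" or "wrist"; returns a dict with "image" (384x512x3 uint8, blue, green, red), "range_z" (384x512 float32, m along the optical axis (not along the pixel's ray), 0 where there is no reading), "intrinsics" (3x3 intrinsics, pixels), "R" (3x3) and "t" (3): a world point X has camera coordinates R X + t. Camera axes: x right, y down, z forward; pixel columns grow to the right and rows downward; lengths in m; the calibration is good to about 2 mm. A picture is of the moment at which its call begins.
A pose or a line that the arm cannot do raises PlanningError and nothing moves.
- close_job(): hands the job in; it is judged then, once.
Trained networks look in the newest picture that a camera, given by its name, has taken for a name from the list of things; names that differ only in an ending like _2 or _b are one class to them, and where a whole thing is asked for, a point or a joint stands for the part that bears it (a point fixed in the world has none). Each returns a list of dicts, best first, with "conf" (0 to 1); they miss things now and then, are a little off and sometimes report something else, mostly with a low value. They report only what shows in the picture. A call takes as long as a camera call. They do not tell look-alikes from the thing itself.
- spot_in(camera, query): "xy" ([column, row] in pixels, amid what is visible of it).
- silhouettes(camera, query): "region" (384x512 bool, what is visible of it) and "xy" ([column, row] in pixels, amid what is visible of it).
Readings, each from a call of its own:
- current_clock(): time.
- current_joint_pos(): joint angles.
- current_qvel(): joint speeds.
- current_joint_torque(): joint torques, N m.
- current_position(): TCP position.
- current_orientation(): TCP orientation.
- current_force(): force on the tool from outside, world axes, zero at the start.
- current_torque(): the same for the moment, N m.
- current_finger_gap(): finger opening in m.
- current_grip_force(): force on a finger pad.
Only numpy, scipy, OpenCV 4.12 (cv2) and the standard library are available. Lean on these libraries where they do the work, as an engineer would, in place of code of your own. Each camera call takes 0.05 s, during which the arm holds its last target. There are 200 camera calls.

TASK

Put every bead away in the biscuit tin: the beads lying on the counter, and those still inside the red counting machine, which pops one bead into its trough each time the fat white button is pushed fully down and let up again. Open the tin by pushing the catch button at its front, keeping the hand over the sprung lid so that it comes up gently instead of flying open, and when all the beads are in, shut the lid so that it catches. Leave the frog, the ring and the pencil pot where they are.

Things in the scene. Friction and masses are not known exactly. Their poses are not given: they have to be found in the camera images.
- tin: tin biscuit box, fixed to the counter, metal with a cream band, 120 mm (its x, front to back) by 160 mm (its y), rim 66 mm above the counter, walls and floor 4 mm thick; origin at the centre of its underside, x pointing from the catch to the hinge. A dark catch housing 18 mm wide stands inside against the middle of the front wall (x -57 to -43 mm)
- tin_in (a point): centre of the tin's inner floor, 4 mm above the counter; axes as the tin's
- tin_hinge (a point): middle of the lid's hinge axis, at the top of the tin's back wall (x +60 mm, 68.5 mm above the counter); axes as the tin's; the lid turns about this y axis. The lid is a flat metal plate 5 mm thick, 164 mm wide, reaching 122 mm forward from the axis; its outer face is 73.5 mm above the counter when shut
- lid (a joint): angle of the tin's lid, rad: 0 shut, 1.8 fully open (leaning back past upright). A spring drives it open at over 6 rad/s if let go; 1.4 N at the front holds it down, less as it opens; open it stays. To shut: push its outer face down (5 N), at least 20 mm behind the catch button, to 1.5 mm below its shut height (joint -0.015, stop at -0.02): it clicks and the catch holds it
- lid_front (a point): middle of the lid's front edge on its outer face; moves with the lid
- catch_top (a point): middle of the top of the catch button: black, round, 15 mm across, at tin x -50.5 mm, y 0, in a cut-out 20 mm wide and 20 mm deep in the lid's front edge. At rest it stands 6 mm above the shut lid's outer face, so a fingertip set partly over the lid, behind or beside the cut-out, presses the button while standing over the lid
- catch (a joint): travel of the catch button, m: 0 up, 0.006 fully down (flush with the lid's outer face); spring 1 N at the start to 4 N fully down; it lets go of the lid at about 0.0035. It also dips by itself as the lid is clicked shut
- machine: red plastic counting machine, fixed; origin under its middle, x from trough to back. Body x 38 to 147 mm: at y -78 to 11 mm a block 95 mm high with the white button; at y 11 to 53 mm a sloping channel, roof 90 (front) to 121 mm high, with a 20 mm slot on top that shows the beads. They wait at about x 62, 91, 120 mm, closed up to the front, and cannot be taken out by hand
- trough_rest (a point): rest point of the centre of the first popped-out ball, 40.6 mm above the counter, at the end stop (x -75 mm, 11 mm high) of an open trough running along machine y 32 mm; axes as the machine's. Trough walls: 4 mm above its floor, 16.5 mm each side of its middle. More balls queue along +x, 29 mm apart, each 8 mm higher, and roll down when the first is taken
- pusher_top (a point): middle of the top of the fat white push button, 48 mm across, 121 mm above the counter when up (machine x 95 mm, y -33 mm)
- pusher (a joint): travel of the white button, m: 0 up, 0.010 fully down; spring 1.8 N to 6 N. Past 0.008 the front bead rolls out, down the trough within about a second; when the button comes up again the next bead moves up to the gate. One bead a push
- ball1: a wooden ball bead, 30 mm across, 12 g, with a dark 7 mm threading hole through it; origin at its centre. Starts inside the counting machine's channel or (ball4) already in its trough; None if absent
- ball2: a wooden ball bead, 30 mm across, 12 g, with a dark 7 mm threading hole through it; origin at its centre. Starts inside the counting machine's channel or (ball4) already in its trough; None if absent
- ball3: a wooden ball bead, 30 mm across, 12 g, with a dark 7 mm threading hole through it; origin at its centre. Starts inside the counting machine's channel or (ball4) already in its trough; None if absent
- ball4: a wooden ball bead, 30 mm across, 12 g, with a dark 7 mm threading hole through it; origin at its centre. Starts inside the counting machine's channel or (ball4) already in its trough; None if absent
- drum1: a wooden drum-shaped bead, 32 mm across and 24 mm high, 16 g, with a dark threading hole up its axis; origin at the centre of its underside, z along its axis. Starts standing on the counter; None if absent
- drum2: a wooden drum-shaped bead, 32 mm across and 24 mm high, 16 g, with a dark threading hole up its axis; origin at the centre of its underside, z along its axis. Starts standing on the counter; None if absent
- drum3: a wooden drum-shaped bead, 32 mm across and 24 mm high, 16 g, with a dark threading hole up its axis; origin at the centre of its underside, z along its axis. Starts standing on the counter; None if absent
- drum4: a wooden drum-shaped bead, 32 mm across and 24 mm high, 16 g, with a dark threading hole up its axis; origin at the centre of its underside, z along its axis. Starts standing on the counter; None if absent
- frog: green glazed clay frog, 75 mm across and 52 mm high, 250 g; origin at the centre of its underside; not to be disturbed
- ring: yellow stacking ring lying flat, 80 mm across, hole 36 mm, 22 mm high, 60 g; origin at the centre of its underside; not to be disturbed
- pot: clay pot of pencils, 72 mm across, 85 mm high, 140 mm with the pencils; origin at the centre of its underside; not to be disturbed
Not all that is in view belongs to the job. Leave any purple look-alike of the drum3 alone. What is shaped like the drum2 but green is not meant.

How it is judged:
On the way, in this order (a step that is already met when the one before it is completed fails the run):
1. the tin's lid stands open (value of joint lid above 1.5 rad), for 0.2 s.
2. every bead lies in the tin while its lid is open (x of ball1 in the frame of tin_in between -0.06 and 0.06 m and y of ball1 in the frame of tin_in between -0.08 and 0.08 m and z of ball1 in the frame of tin_in between -0.005 and 0.055 m and x of ball2 in the frame of tin_in between -0.06 and 0.06 m and y of ball2 in the frame of tin_in between -0.08 and 0.08 m and z of ball2 in the frame of tin_in between -0.005 and 0.055 m and x of ball3 in the frame of tin_in between -0.06 and 0.06 m and y of ball3 in the frame of tin_in between -0.08 and 0.08 m and z of ball3 in the frame of tin_in between -0.005 and 0.055 m and x of ball4 in the frame of tin_in between -0.06 and 0.06 m and y of ball4 in the frame of tin_in between -0.08 and 0.08 m and z of ball4 in the frame of tin_in between -0.005 and 0.055 m and x of drum1 in the frame of tin_in between -0.06 and 0.06 m and y of drum1 in the frame of tin_in between -0.08 and 0.08 m and z of drum1 in the frame of tin_in between -0.005 and 0.055 m and x of drum2 in the frame of tin_in between -0.06 and 0.06 m and y of drum2 in the frame of tin_in between -0.08 and 0.08 m and z of drum2 in the frame of tin_in between -0.005 and 0.055 m and x of drum3 in the frame of tin_in between -0.06 and 0.06 m and y of drum3 in the frame of tin_in between -0.08 and 0.08 m and z of drum3 in the frame of tin_in between -0.005 and 0.055 m and x of drum4 in the frame of tin_in between -0.06 and 0.06 m and y of drum4 in the frame of tin_in between -0.08 and 0.08 m and z of drum4 in the frame of tin_in between -0.005 and 0.055 m and value of joint lid above 1.2 rad), for 0.2 s.
At the end, for the whole second after the job is handed in: Every bead that was there at the start lies inside the tin; the lid is shut and held by its catch (lid angle under 0.02 rad); the catch button and the white button are up again (within 1.5 mm) (x of ball1 in the frame of tin_in between -0.06 and 0.06 m and y of ball1 in the frame of tin_in between -0.08 and 0.08 m and z of ball1 in the frame of tin_in between -0.005 and 0.055 m and x of ball2 in the frame of tin_in between -0.06 and 0.06 m and y of ball2 in the frame of tin_in between -0.08 and 0.08 m and z of ball2 in the frame of tin_in between -0.005 and 0.055 m and x of ball3 in the frame of tin_in between -0.06 and 0.06 m and y of ball3 in the frame of tin_in between -0.08 and 0.08 m and z of ball3 in the frame of tin_in between -0.005 and 0.055 m and x of ball4 in the frame of tin_in between -0.06 and 0.06 m and y of ball4 in the frame of tin_in between -0.08 and 0.08 m and z of ball4 in the frame of tin_in between -0.005 and 0.055 m and x of drum1 in the frame of tin_in between -0.06 and 0.06 m and y of drum1 in the frame of tin_in between -0.08 and 0.08 m and z of drum1 in the frame of tin_in between -0.005 and 0.055 m and x of drum2 in the frame of tin_in between -0.06 and 0.06 m and y of drum2 in the frame of tin_in between -0.08 and 0.08 m and z of drum2 in the frame of tin_in between -0.005 and 0.055 m and x of drum3 in the frame of tin_in between -0.06 and 0.06 m and y of drum3 in the frame of tin_in between -0.08 and 0.08 m and z of drum3 in the frame of tin_in between -0.005 and 0.055 m and x of drum4 in the frame of tin_in between -0.06 and 0.06 m and y of drum4 in the frame of tin_in between -0.08 and 0.08 m and z of drum4 in the frame of tin_in between -0.005 and 0.055 m and value of joint lid below 0.02 rad and velocity of joint lid below 0.05 rad/s and value of joint each of catch, pusher below 0.0015 m); the robot touches nothing.
It fails at once if the lid flies open (faster than 3.5 rad/s) (velocity of joint lid above 3.5 rad/s).
It fails at once if the frog is knocked aside (more than 20 mm) or over (distance of frog from where it was at the start of the episode above 0.02 m or angle between frog's own z axis and vertical above 0.5 rad).
It fails at once if the ring is knocked aside (more than 20 mm) or over (distance of ring from where it was at the start of the episode above 0.02 m or angle between ring's own z axis and vertical above 0.5 rad).
It fails at once if the pencil pot is knocked aside (more than 20 mm) or over (distance of pot from where it was at the start of the episode above 0.02 m or angle between pot's own z axis and vertical above 0.5 rad).
Of ball3, ball4 only 1 to 2 are there at a start; the rules pass over those that are not, and their reading is None.
Of drum1, drum2, drum3, drum4 only 2 to 4 are there at a start; the rules pass over those that are not, and their reading is None.
At some moment in a run one of drum1, drum2, drum3, drum4 may be knocked a few centimetres aside while the robot is not near it.
Once in a run the grip may slacken for a moment while it holds something.
It also fails if it takes over 210 s, if anything falls off the work surface, if the arm or the gripper's body presses on something with over 40 N, if the wrist force passes 120 N, or if a joint passes its speed limit or range.

## Working session

There is one attempt and no reset: what is moved stays moved. The work goes in short steps, each a Python script; the robot and the scene stay as the last script left them, time stands still between calls to the robot, and variables do not carry over. Pictures are saved under pics/ and viewed, at most 14 in all, crops included, and the job is handed in when it is done.

```bash
mkdir -p pics; ls
cat > h.py <<'E'
import numpy as np, cv2
from bench import *
def cap(n,save=None):
    c=capture(n)
    if save: cv2.imwrite('pics/'+save,c['image'])
    return c
def world(c,u,v,z=None,depth=None):
    K=c['intrinsics'];r=np.linalg.inv(K)@np.array([u,v,1.0]);R=c['R'];t=c['t']
    if z is not None:
        o=-R.T@t; d=R.T@r; return o+d*(z-o[2])/d[2]
    return R.T@(r*depth-t)
def cloud(c):
    v,u=np.mgrid[:384,:512];K=c['intrinsics'];d=c['range_z']
    p=np.stack([u,v,np.ones_like(u)],-1)@np.linalg.inv(K).T*d[...,None]
    P=(p-c['t'])@c['R']; P[d==0]=np.nan
    return P
E
python3 - <<'E'
from h import *
for n in ('scene','top'):
    c=cap(n,n+'0.png'); P=cloud(c)
    print(n,-c['R'].T@c['t'])
    for q in ('tin','machine','ball1','drum1','frog','ring','pot','catch_top','pusher_top'):
        for s in silhouettes(n,q):
            m=s['region']; p=P[m]; p=p[~np.isnan(p[:,0])]
            print(q,round(s['conf'],2),np.round(s['xy']),m.sum(),np.round(np.median(p,0),3),np.round(np.percentile(p,98,axis=0),3), np.median(c['image'][m],0)) if len(p) else 0
    
print(current_clock())
E
```

```text
pics
scene [ 1.00845505 -0.34891488  0.71487815]
tin 0.83 [132. 254.] 6372 [ 0.548 -0.268  0.073] [ 0.586 -0.184  0.076] [106. 140. 143.]
machine 0.66 [324. 149.] 4189 [0.62  0.203 0.085] [0.661 0.286 0.122] [ 2.  5. 64.]
drum1 0.73 [201. 234.] 200 [ 0.557 -0.118  0.023] [ 0.567 -0.103  0.026] [81.5 30.  76. ]
drum1 0.67 [179. 213.] 200 [ 0.474 -0.124  0.022] [ 0.484 -0.108  0.026] [75. 29. 73.]
drum1 0.65 [321. 147.] 4157 [0.62  0.203 0.086] [0.662 0.285 0.122] [ 2.  5. 64.]
drum1 0.57 [291. 216.] 843 [0.653 0.053 0.022] [0.687 0.092 0.024] [  0. 150. 158.]
drum1 0.49 [254. 183.] 142 [0.534 0.051 0.023] [0.544 0.067 0.026] [ 51.   94.  127.5]
drum1 0.48 [233. 164.] 125 [0.445 0.053 0.023] [0.454 0.068 0.026] [26. 51. 71.]
drum1 0.48 [222. 201.] 185 [ 0.523 -0.04   0.022] [ 0.534 -0.023  0.026] [ 48.  90. 123.]
drum1 0.45 [194. 178.] 159 [ 0.427 -0.053  0.022] [ 0.437 -0.037  0.026] [32. 61. 84.]
frog 0.77 [259. 250.] 1109 [ 0.686 -0.071  0.031] [ 0.712 -0.031  0.052] [20. 55. 17.]
frog 0.26 [255. 184.] 162 [0.534 0.051 0.023] [0.544 0.067 0.026] [ 49.5  91.  124. ]
ring 0.71 [286. 2
[... 1322 characters left out ...]
 0.46 [310. 213.] 211 [ 0.55  -0.115  0.022] [ 0.564 -0.102  0.026] [106.  42.  92.]
drum1 0.45 [273. 227.] 166 [ 0.518 -0.039  0.023] [ 0.531 -0.025  0.025] [ 82. 125. 159.]
frog 0.59 [283. 153.] 1122 [ 0.669 -0.06   0.031] [ 0.707 -0.029  0.05 ] [34. 72. 30.]
ring 0.62 [225. 163.] 993 [0.646 0.057 0.021] [0.683 0.092 0.023] [ 38. 151. 163.]
pot 0.59 [265.  97.] 1536 [ 0.769 -0.025  0.084] [0.815 0.006 0.137] [21. 33. 55.]
catch_top 0.65 [399. 247.] 39 [ 0.471 -0.261  0.078] [ 0.475 -0.257  0.08 ] [22. 22. 23.]
catch_top 0.4 [115. 200.] 130 [0.569 0.264 0.088] [0.583 0.277 0.092] [ 56.   88.5 129. ]
pusher_top 0.88 [144. 178.] 611 [0.605 0.198 0.12 ] [0.627 0.222 0.122] [151. 156. 163.]
1.0
```

Run:
```python
import cv2
a=cv2.imread('pics/top0.png');cv2.imwrite('pics/top0b.png',cv2.resize(a,(800,600)))
```

```text
(no output)
```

View pics/top0b.png

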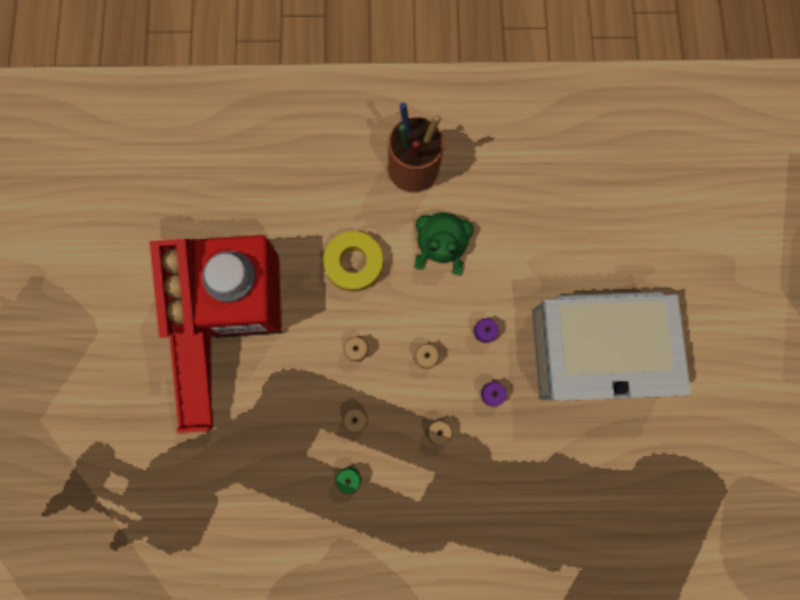

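View pics/scene0.png

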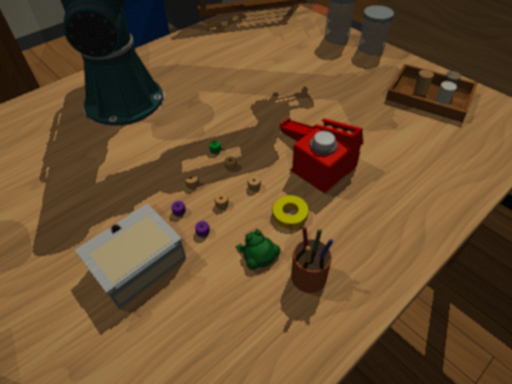

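The top view (800x600) shows these candidates:
- **Wooden drums (wanted):** (356,348), (427,355), (355,420) and (440,433).
- **Look-alikes to leave:** purple at (487,330) and (494,394), green at (348,481).
- **Balls:** three in the channel slot around (173,285), none in the trough, so ball4 is absent.
- **Tin:** catch at (620,388).

Next I'll get the tin and machine poses.

```bash
cat >> h.py <<'E'
def drums(n='top'):
    c=cap(n);P=cloud(c);out=[]
    for s in silhouettes(n,'drum1'):
        m=s['region']; 
        if not 60<m.sum()<500: continue
        b,g,r=np.median(c['image'][m],0).astype(float)
        if not (r>g>b): continue
        k=m&(P[...,2]>.019)&(P[...,2]<.03)
        if k.sum()<20: continue
        v,u=np.nonzero(k); w=world(c,(u.min()+u.max())/2,(v.min()+v.max())/2,z=.024); out.append((w[0],w[1],s['conf']))
    return out
E
python3 - <<'E'
from h import *
c=cap('top');P=cloud(c);im=c['image']
s=[s for s in silhouettes('top','tin') if s['xy'][0]>256][0]
def rect(m,zlo,zhi):
    k=m&(P[...,2]>zlo)&(P[...,2]<zhi); q=P[k][:,:2].astype(np.float32)
    print(cv2.minAreaRect(q*1000), np.nanmedian(P[k][:,2]),k.sum())
rect(cv2.dilate(s['region'].astype(np.uint8),np.ones((5,5)))>0,.066,.08)
hsv=cv2.cvtColor(im,cv2.COLOR_BGR2HSV)
red=((hsv[...,0]<8)|(hsv[...,0]>172))&(hsv[...,1]>170)&(np.arange(512)[None,:]<200)
print('block');rect(red,.09,.099)
print('trough');rect(red&(P[...,0]<.53),.02,.06)
s=silhouettes('top','pusher_top')[0]; rect(s['region'],.115,.126)
s=silhouettes('top','catch_top')[0]; rect(s['region'],.076,.085)
c=capture('top')
for b in drums(): print(np.round(b,4))
for k in (('top',),('scene',)):
    c=cap(k[0])
    for s in spot_in(k[0],'catch_top')[:1]+[None]:
        if s: print(k,world(c,*s['xy'],z=.0795))
    for s in spot_in(k[0],'pusher_top')[:1]: print(k,world(c,*s['xy'],z=.121))
a=cv2.resize(im[120:320,60:330],None,fx=2.9,fy=2.9,interpolation=2);cv2.imwrite('pics/crop1.png',a)
E
```

```text
((522.9426879882812, -263.25750732421875), (127.43492889404297, 166.1482391357422), 1.3380762338638306) 0.07245318281536361 5753
block
((599.2340087890625, 220.24234008789062), (117.90103912353516, 130.37796020507812), 2.9358227252960205) 0.09401022514735843 1965
trough
((478.42974853515625, 258.4454650878906), (102.29850769042969, 42.845767974853516), 2.9171152114868164) 0.03485400737314867 1194
((608.1248168945312, 199.34861755371094), (46.28337860107422, 43.98715591430664), 44.55729675292969) 0.11968203934971894 512
((470.2952575683594, -262.2379150390625), (10.62324333190918, 9.591290473937988), 51.672691345214844) 0.0778338663248654 31
[0.4382 0.0558 0.67  ]
[0.5278 0.0523 0.57  ]
[ 0.5184 -0.0359  0.49  ]
('top',) [ 0.52121456 -0.25311469  0.0795    ]
('top',) [0.60401786 0.19633516 0.121     ]
('scene',) [ 0.47930812 -0.26753464  0.0795    ]
('scene',) [0.60860879 0.19458217 0.121     ]
```

View pics/crop1.png

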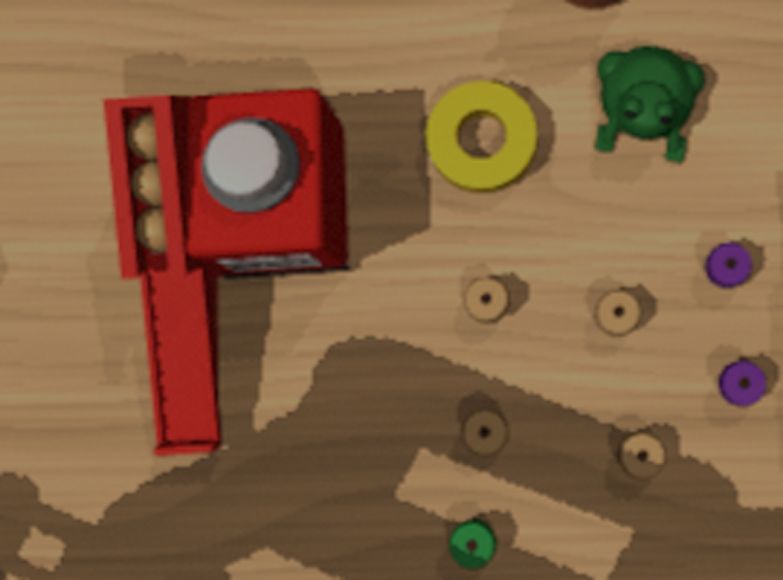

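The crop confirms four wooden drums, three balls in the channel and an empty trough. I'll move above the catch and check with the wrist camera.

```bash
cat >> h.py <<'E'
from scipy.spatial.transform import Rotation as Ro
def ori(a):
    c,s=np.cos(a),np.sin(a)
    return Ro.from_matrix(np.array([[c,s,0],[s,-c,0],[0,0,-1.]])).as_quat()
def best(p,a):
    j0=np.array(current_joint_pos());o=[]
    for k in (0,np.pi):
        j=inverse_kinematics(p,ori(a+k))
        if j is not None: o.append((abs(j[5])if abs(j[5])>2.6 else np.abs(np.array(j)-j0).max(),k))
    return ori(a+min(o)[1])
TIN=np.array([.522,-.2625]);TY=np.radians(1.3)
def tin(x,y=0.):
    c,s=np.cos(TY),np.sin(TY); return TIN+[c*x-s*y,s*x+c*y]
E
python3 - <<'E'
from h import *
print(current_orientation(), ori(0))
p=[*tin(-.045),.22]; q=best(p,TY); 
move_ptp(p,q); move_gripper(0.0)
print(current_position(),current_joint_pos(),current_clock(),current_finger_gap())
c=cap('wrist','w1.png');P=cloud(c)
for s in silhouettes('wrist','catch_top'):
    m=s['region'];print(s['conf'],s['xy'],m.sum(),world(c,*s['xy'],z=.0795),np.nanmedian(P[m],0))
lid=(P[...,2]>.07)&(P[...,2]<.077)
print(cv2.minAreaRect((P[lid][:,:2]*1000).astype(np.float32)),np.nanmedian(P[lid][:,2]))
E
```

```text
[ 2.12738606e-01  9.77109147e-01 -1.95998287e-05 -2.34732522e-05] [1. 0. 0. 0.]
[ 0.47699532 -0.26352813  0.219988  ] [-6.31480114e-01  2.82524612e-01  1.63275846e+00 -5.15048662e-05
  1.22635408e+00  9.16609829e-01] 5.9417 0.000292558679100827
0.68 [252.8, 128.1] 22184 [ 0.52967143 -0.26093552  0.0795    ] [ 0.52789791 -0.26196765  0.07317091]
0.49 [254.9, 186.1] 166 [ 0.47321965 -0.26424957  0.0795    ] [ 0.47291897 -0.26331418  0.07860251]
((523.0716552734375, -261.7943420410156), (126.8909912109375, 164.62229919433594), 1.2853652238845825) 0.07317666523020477
```

View pics/w1.png

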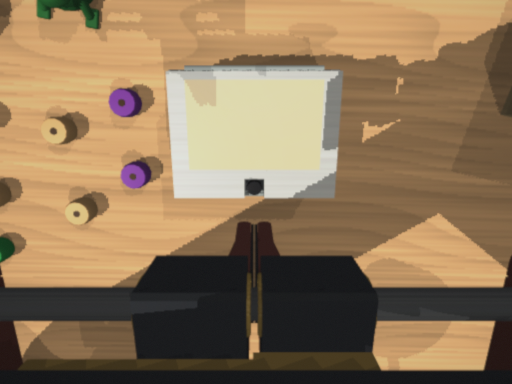

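The wrist view puts the catch at (254,187), world (0.473, -0.2637), which agrees with the tin pose. I'll press it now and lead the lid up.

```bash
sed -i 's/TIN=np.array(\[.522,-.2625\])/TIN=np.array([.523,-.2625])/' h.py
cat >> h.py <<'E'
def arc(th,r,w=.010,y=0.):
    x=.060-r*np.cos(th)+.005*np.sin(th)+w; z=.0685+r*np.sin(th)+.005*np.cos(th)
    return [*tin(x,y),z]
E
python3 - <<'E'
from h import *
y=.004
p0=arc(0,.114,y=y); 
servo_line([p0[0],p0[1],.095],best([*p0[:2],.095],TY),rate=.12)
hit=servo_line([p0[0],p0[1],.0732],rate=.02,contact_N=14)
print(hit,current_position(),current_force())
for th in np.arange(.06,1.85,.06):
    servo_line(arc(th,.114,y=y),rate=.09)
print(current_position(),current_force(),current_clock())
c=cap('top','t2.png');P=cloud(c)
E
```

```text
False [ 0.47884447 -0.2594764   0.07372283] [-1.80990999  1.31191834  8.00570737]
[ 0.62400932 -0.2561984   0.17820155] [-0.34922336 -0.63205296  0.08934975] 15.975
```

View pics/t2.png

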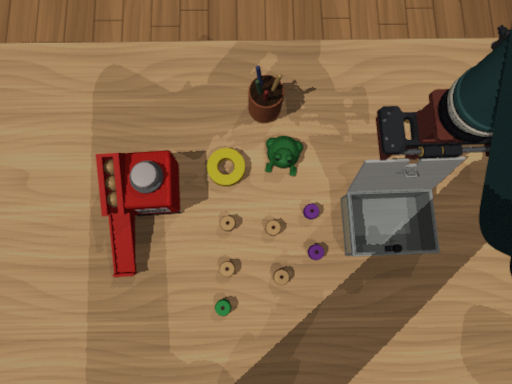

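The lid is open: top view, the tin interior shows at (392,222) with the lid leaning back at (410,175). I'll back off and push the white button three times.

Run:
```python
from h import *
p=np.array(current_position()); servo_line(p+[.025,0,0],rate=.1); servo_line(p+[.025,0,.12],rate=.25)
a=[.606,.197,.25]; move_ptp(a,best(a,np.radians(2.9)))
servo_line([a[0],a[1],.13],rate=.2)
for i in range(3):
    hit=servo_line([a[0],a[1],.1085],rate=.04,contact_N=14)
    print(hit,current_position()[2],current_force()[2])
    sleep(.2); servo_line([a[0],a[1],.13],rate=.08); sleep(.5)
servo_line([a[0],a[1],.25],rate=.25)
b=[.45,.15,.3]; move_ptp(b,best(b,np.radians(2.9))); move_gripper(.06)
b=[.44,.0,.35]; print(current_clock())
c=cap('top','t3.png'); print(drums())
for s in silhouettes('top','ball1'): print(s['conf'],s['xy'],s['region'].sum(),world(c,*s['xy'],z=.045))
```

```text
True 0.1113845365829747 6.052636829592749
True 0.11137842787605742 5.778125752405115
True 0.11141792213954375 6.169353301334262
26.6083
[(np.float64(0.5278236589491258), np.float64(0.05330694009536645), 0.65), (np.float64(0.40465607354666483), np.float64(-0.008429321616805364), 0.63), (np.float64(0.518386640533959), np.float64(-0.03688410956164705), 0.6), (np.float64(0.4372369694370356), np.float64(0.05477628069816347), 0.58)]
0.63 [258.7, 283.5] 207 [ 0.40959314 -0.00540503  0.045     ]
0.61 [147.9, 178.6] 579 [0.61678804 0.21134677 0.045     ]
```

View pics/t3.png

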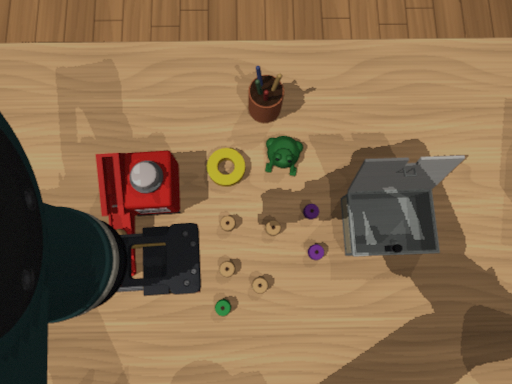

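Top view: the channel is empty, and one drum has been knocked to (259,284). The detections match the picture, so I'll pick the drums one at a time.

```bash
cat >> h.py <<'E'
def drop(x,y,zr,zt=.2):
    p=[*tin(x,y),zt]; move_ptp(p,best(p,TY)); g=current_finger_gap()
    if g<.02: print('LOST',g); return False
    servo_line([*p[:2],zr],rate=.2); move_gripper(.044); servo_line(p,rate=.3); return True
def pick(x,y,z,a=0.,op=.06,zt=.14):
    p=[x,y,zt]; move_ptp(p,best(p,a)); move_gripper(op)
    servo_line([x,y,z],rate=.15,contact_N=12); move_gripper(0.)
    servo_line([x,y,zt],rate=.2)
    g=current_finger_gap(); print('gap',round(g,4),current_grip_force(),current_clock()); return g>.02
E
cat > dr.py <<'E'
from h import *
import sys
slots=[(12,-34),(12,34),(-28,-34),(-28,34)]
for k in map(int,sys.argv[1:]):
    d=drums(); d=[b for b in d if b[1]>-.15]; print([np.round(b,3).tolist() for b in d])
    b=max(d,key=lambda b:b[2]) if len(d)<2 else min(d,key=lambda b:b[0])
    if pick(b[0],b[1],.004):
        drop(slots[k][0]/1e3,slots[k][1]/1e3,.03)
E
python3 - <<'E'
from h import *
b=[.44,.15,.3]
E
python3 dr.py 0
python3 - <<'E'
from h import *
cap('top','t4.png')
E
```

```text
[[0.528, 0.054, 0.78], [0.405, -0.008, 0.64], [0.437, 0.056, 0.44], [0.516, -0.037, 0.44]]
gap 0.0316 29.99988466501236 30.4917
```

View pics/t4.png

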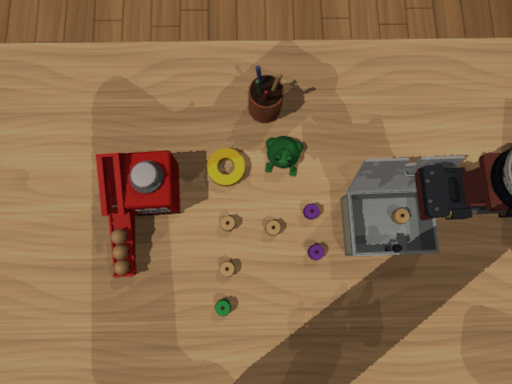

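The first drum is in the tin at (402,215), and all three balls are queued in the trough at (121,236–267). On to the other drums.

```bash
python3 dr.py 1 2 3
python3 - <<'E'
from h import *
print(drums(),current_clock()); c=cap('top','t5.png')
for s in silhouettes('top','ball1'): print(s['conf'],s['xy'],s['region'].sum(),world(c,*s['xy'],z=.045))
# approach trough with wrist look
m=np.radians(2.9); p=[.45,.256,.2]; move_ptp(p,best(p,m)); move_gripper(.056)
c=cap('wrist','w5.png');P=cloud(c)
for s in silhouettes('wrist','ball1'):
    r=s['region']; q=P[r]; q=q[~np.isnan(q[:,0])]
    A=np.c_[2*q,np.ones(len(q))]; f=np.linalg.lstsq(A,(q**2).sum(1),rcond=None)[0]
    print(s['conf'],s['xy'],r.sum(),f[:3],np.sqrt(max(0,f[3]+f[:3]@f[:3])),world(c,*s['xy'],z=.05))
E
```

```text
[[0.517, -0.037, 0.75], [0.438, 0.056, 0.54], [0.528, 0.055, 0.52]]
gap 0.031 29.999958872795105 38.325
[[0.517, -0.037, 0.71], [0.528, 0.053, 0.66]]
gap 0.0315 29.99992936849594 45.4917
[[0.528, 0.053, 0.47]]
gap 0.0313 29.99993473291397 53.05
[(np.float64(0.49648899523943407), np.float64(-0.2233761077334333), 0.57), (np.float64(0.5336834511452182), np.float64(-0.2220200065866528), 0.45)] 56.4167
0.73 [115.9, 237.4] 198 [0.50101221 0.26933857 0.045     ]
0.7 [120.6, 253.0] 197 [0.47099886 0.25887463 0.045     ]
0.66 [122.5, 264.7] 193 [0.44882656 0.25422723 0.045     ]
0.94 [254.3, 157.9] 714 [0.47291006 0.25941954 0.04338885] 0.018397033048431218 [0.47301506 0.25687391 0.05      ]
0.77 [252.4, 181.2] 590 [0.44498038 0.25810591 0.04060117] 0.014449493247687508 [0.4490453  0.25760412 0.05      ]
0.61 [250.4, 125.8] 805 [0.50229984 0.26107502 0.05350645] 0.016841454892872067 [0.50421955 0.26225168 0.05      ]
```

```bash
python3 -c "
import cv2,numpy as np
a=cv2.imread('pics/t5.png');b=cv2.imread('pics/w5.png');cv2.imwrite('pics/j5.png',np.hstack([cv2.resize(a,(400,300)),cv2.resize(b,(400,300))]))"
```

```text
(no output)
```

View pics/j5.png

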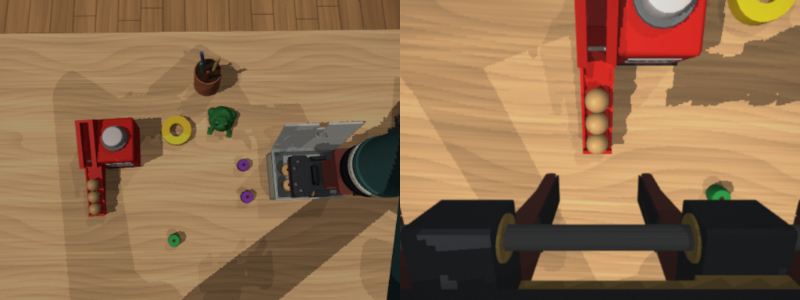

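All four drums are in the tin. The wrist view shows three balls in the trough; the sphere fit puts the first at (0.445, 0.258, 0.0406), which matches the expected 40.6 mm height.

Run:
```python
from h import *
m=np.radians(2.9)
if pick(.445,.258,.034,a=m,op=.056,zt=.13):
    print(drop(.012,0,.045))
c=cap('top','t6.png')
for s in silhouettes('top','ball1'): print(s['conf'],s['xy'],s['region'].sum(),world(c,*s['xy'],z=.045))
```

```text
gap 0.0284 29.999982118606567 61.4
True
0.64 [120.3, 248.5] 219 [0.47957909 0.25984775 0.045     ]
0.61 [120.6, 266.2] 205 [0.44606725 0.25772153 0.045     ]
0.37 [378.4, 212.2] 5365 [ 0.54233996 -0.24366719  0.045     ]
```

View pics/t6.png

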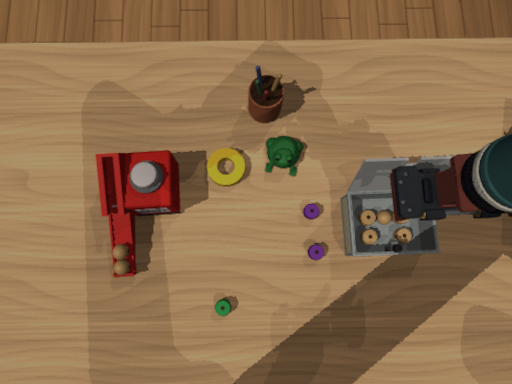

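The tin holds drums and one ball (at (384,217)), and two balls have rolled down the trough. I'll fetch those.

Run:
```python
from h import *
m=np.radians(2.9)
for x,y in ((-.022,.0),(-.005,.0)):
    if pick(.445,.258,.034,a=m,op=.056,zt=.13): print(drop(x,y,.045))
    else: break
p=[.45,.05,.3]; move_ptp(p,best(p,0)); 
c=cap('top','t7.png'); print(current_clock())
P=cloud(c); r=(abs(P[...,0]-TIN[0])<.05)&(abs(P[...,1]-TIN[1])<.07); print('max z in tin',np.nanpercentile(P[r][:,2],[50,98,100]))
a=cv2.resize(c['image'],(800,600)); cv2.imwrite('pics/t7.png',a)
```

```text
gap 0.029 29.99998927116394 69.8167
True
gap 0.0284 30.00003933906555 78.1
True
83.4
max z in tin nan
  return np.nanmean(a, axis, out=out, keepdims=keepdims)
```

View pics/t7.png

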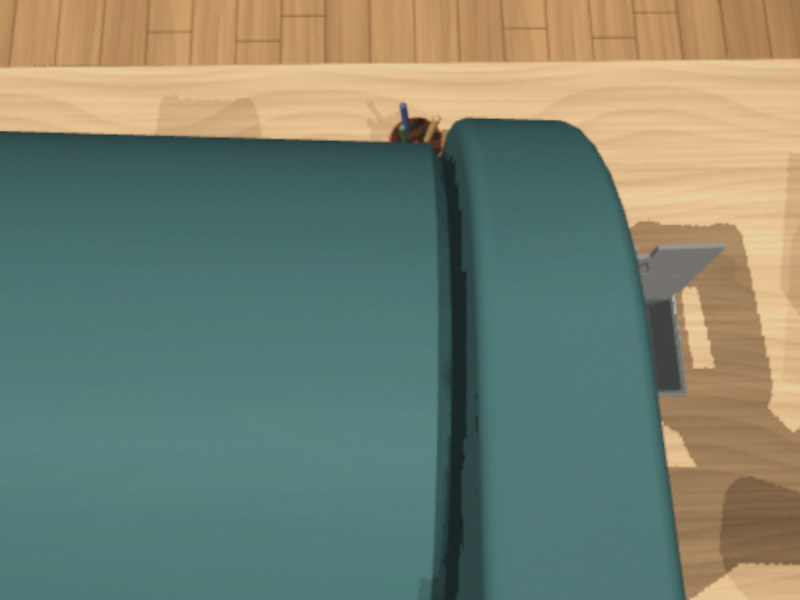

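The arm blocks the top view. I'll move to the pose behind the lid and look from there.

Run:
```python
from h import *
a=arc(1.8,.075); p=[a[0]+.04,a[1],.34]; move_ptp(p,best(p,TY)); move_gripper(0.)
c=cap('top'); P=cloud(c); r=(abs(P[...,0]-TIN[0])<.05)&(abs(P[...,1]-TIN[1])<.07); print('z in tin',np.nanpercentile(P[r][:,2],[50,98,100]),current_clock())
cv2.imwrite('pics/t8.png',cv2.resize(c['image'],(800,600)))
```

```text
z in tin [0.0058314  0.05594853 0.0799692 ] 85.6417
```

View pics/t8.png

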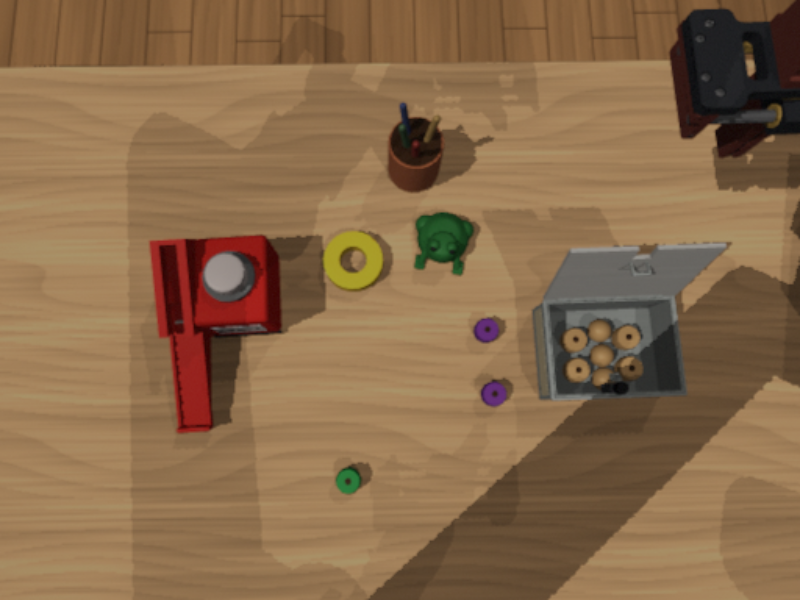

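All seven beads are in the tin: four drums, plus balls at (600,330), (600,355) and (601,378). I'll check that the front ball isn't perched high, then close.

Run:
```python
from h import *
c=cap('top'); P=cloud(c); hs=[np.nanmax(P[v-2:v+3,u-2:u+3,2]) for u,v in ((384,211),(384,227),(385,242))]; print(hs)
assert max(hs)<.06
r=.075
a=arc(1.8,r); servo_line([a[0]+.04,a[1],a[2]],rate=.2)
for th in np.arange(1.8,.1,-.1): servo_line(arc(th,r),rate=.12)
servo_line(arc(.05,r),rate=.06)
e=arc(0,r)
hit=servo_line([e[0],e[1],.0705],rate=.015,contact_N=18)
print(hit,current_position(),current_force())
servo_line([e[0],e[1],.085],rate=.02); print(current_force())
servo_line([e[0],e[1],.2],rate=.2)
c=cap('wrist','w9.png');P=cloud(c);lid=(P[...,2]>.066)&(P[...,2]<.09); q=P[lid]
print(np.linalg.lstsq(np.c_[q[:,:2]-TIN,np.ones(len(q))],q[:,2],rcond=None)[0],current_clock())
for s in silhouettes('wrist','catch_top'):
    if s['region'].sum()<500: print(np.nanmedian(P[s['region']],0))
```

```text
[np.float64(0.03338368081601975), np.float64(0.03325490182972554), np.float64(0.033107019052153304)]
True [ 0.51813346 -0.26275386  0.0725866 ] [-1.31832595  1.25571346  6.47140412]
[ 0.06964378  0.05669692 -0.6300615 ]
[-0.00464367  0.00088174  0.07315173] 93.625
```

View pics/w9.png

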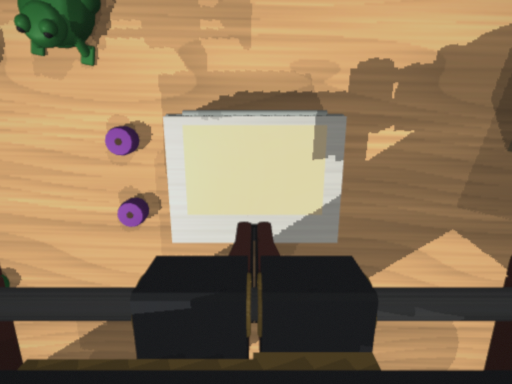

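The lid lies flat and stays down on its own, so the catch is holding. One last check of the catch button from above, then I'll hand in.

Run:
```python
from h import *
p=[.45,-.1,.3]; p=[.62,-.25,.35]; move_ptp(p,best(p,TY)); sleep(.5)
c=cap('top');P=cloud(c)
for s in silhouettes('top','catch_top'):
    if s['region'].sum()<300: print(s['xy'],np.nanmedian(P[s['region']],0))
r=(abs(P[...,0]-TIN[0])<.04)&(abs(P[...,1]-TIN[1])<.06);print(np.nanmedian(P[r][:,2]))
print([b for b in drums()],current_clock())
print(close_job())
```

```text
[401.1, 248.6] [ 0.47089485 -0.2616468   0.07759731]
0.07270681900259944
[] 95.1333
the job is handed in; nothing more can be done
None
```

All seven beads (three balls and four drums) are in the tin, the lid is shut and held by its catch, the frog, ring and pot were left alone, and the job was handed in at 95 s; no verdict came back.

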